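Carry the queue of watches over to the job rack

TASK

Move the four watches from the cushions on the tray to the green pads of the wooden job rack, one to the middle of each pad, and keep them in their queue: the watch that starts leftmost as seen from the robot goes on the pad next to the rack's turned knob, the second from the left on the next pad, and so on, so the rightmost ends farthest from the knob. Set each one down gently, lying flat with its dial up; do not let any of them drop.

Things in the scene. Friction and masses are not known exactly. Their poses are not given: they have to be found in the camera images.
- watch_large_round: Loose strapless steel watch, white dial up: round case 40 mm across, 48 mm over the lugs, 12 mm thick, about 60 g. Origin: centre of its underside; z up; x points to 12 o'clock, along the lugs. Grip it over the lugs: with solid links between them they form flat ends facing +x and -x, 19 mm wide, 9 mm tall. Crown: 3 mm out on the -y side. Turned up to 0.25 rad on its cushion.
- watch_small_round: Loose strapless steel watch, white dial up: round case 29 mm across, 37 mm over the lugs, 12 mm thick, about 60 g. Origin: centre of its underside; z up; x points to 12 o'clock, along the lugs. Grip it over the lugs: with solid links between them they form flat ends facing +x and -x, 19 mm wide, 9 mm tall. Crown: 3 mm out on the -y side. Turned up to 0.25 rad on its cushion.
- watch_square: Loose strapless steel watch, white dial up: square case 34 by 34 mm, 43 mm over the lugs, 12 mm thick, about 60 g. Origin: centre of its underside; z up; x points to 12 o'clock, along the lugs. Grip it over the lugs: with solid links between them they form flat ends facing +x and -x, 19 mm wide, 9 mm tall. Crown: 3 mm out on the -y side. Turned up to 0.25 rad on its cushion.
- watch_rectangular: Loose strapless steel watch, white dial up: narrow oblong case 38 (x) by 24 mm (y), 46 mm over the lugs, 12 mm thick, about 60 g. Origin: centre of its underside; z up; x points to 12 o'clock, along the lugs. Grip it over the lugs: with solid links between them they form flat ends facing +x and -x, 19 mm wide, 9 mm tall. Crown: 3 mm out on the -y side. Turned up to 0.25 rad on its cushion.
- cushion_large_round: Fixed dark rubber cushion, 22 mm tall: a disc 52 mm across, 12 mm thick, with a boss 28 mm across on it; the large round watch starts on it. The four are alike, in a row 64 mm apart, in varying order, on a 6 mm thick tray. Origin: centre of its underside; top 28 mm above the table. y: along the row, roughly to the robot's left; x away from it. A loupe stands 51 mm past the row's +y end.
- cushion_small_round: Fixed dark rubber cushion, 22 mm tall: a disc 52 mm across, 12 mm thick, with a boss 28 mm across on it; the small round watch starts on it. The four are alike, in a row 64 mm apart, in varying order, on a 6 mm thick tray. Origin: centre of its underside; top 28 mm above the table. y: along the row, roughly to the robot's left; x away from it. A loupe stands 51 mm past the row's +y end.
- cushion_square: Fixed dark rubber cushion, 22 mm tall: a disc 52 mm across, 12 mm thick, with a boss 28 mm across on it; the square watch starts on it. The four are alike, in a row 64 mm apart, in varying order, on a 6 mm thick tray. Origin: centre of its underside; top 28 mm above the table. y: along the row, roughly to the robot's left; x away from it. A loupe stands 51 mm past the row's +y end.
- cushion_rectangular: Fixed dark rubber cushion, 22 mm tall: a disc 52 mm across, 12 mm thick, with a boss 28 mm across on it; the rectangular watch starts on it. The four are alike, in a row 64 mm apart, in varying order, on a 6 mm thick tray. Origin: centre of its underside; top 28 mm above the table. y: along the row, roughly to the robot's left; x away from it. A loupe stands 51 mm past the row's +y end.
- rack: Fixed wooden job rack, 110 (x) by 340 mm (y), 16 mm thick, left or right of the tray. Origin: centre of its underside, on the table; y along it, within 0.2 rad of world y. Four green pads 30 (x) by 44 mm (y), tops 26 mm above the origin, centred at x = 0, y = -96, -32, 32, 96 mm. Fences 3 mm thick, 23 mm high, at y = -128, -64, 0, 64, 128 mm.
- knob: Turned dark wooden knob, 28 mm across, 38 mm tall, fixed upright on one end of the rack, at x = 0, y = +146 or -146 mm of the rack (it varies), 50 mm past the centre of the nearest pad; a flat 8 mm block is on the other end. Origin: centre of its underside, on the rack's top; its top is 54 mm above the table.

How it is judged:
By the outcome, as a careful person would: the job done as asked, in the order asked, and still so for the second after the job is handed in, with the robot touching nothing.
It also fails if it takes over 99 s, if anything falls off the work surface, if the arm or the gripper's body presses on something with over 40 N, if the wrist force passes 120 N, or if a joint passes its speed limit or range.

ROBOT

A 7-joint arm with a two-finger parallel gripper is mounted at the origin on the work surface. World frame = base frame: x ahead of the robot, y to its left, z up, the work surface at z = 0. Lengths are in mm, angles in degrees, forces in N, time in s.
With the tool pointing down it reaches from about 425 to 875 mm from the base axis. Payload 4.7 kg.
Tool frame: the origin (TCP) lies on the centre line of the jaws, within the pads' length; the fingertips stand 11 mm ahead of it and the grasp point (between the pads) lies 8 mm behind it; z points along the fingers, y is the line along which they close (so a half turn about z gives the same grasp; the last joint's range is limited). The gripper opens to 85 mm and grips with 20 to 120 N. Pads are 22 mm wide; open, the fingers measure 114 mm over their backs; the gripper's body (76 mm by 85 mm) begins 54 mm behind the grasp point. The pads swing forward as they close: fully open they stand 13 mm farther back than shut.
Start: joints at [73.917, 18.392, -4.016, 83.108, 1.295, 78.541, -3.26], TCP at [188.836, -621.987, 209.549] pointing down, gripper open.
Joint ranges: [-163.93, 163.93], [-17.29, 119.83], [-79.2, 71.16], [3.27, 140.29], [-89.18, 269.18], [5.43, 117.66], [-154.24, 154.24]. Speed limits (degrees/s): [147.25, 147.25, 180, 180, 180, 180, 180].

INTERFACE

Orientations are given as [roll, pitch, yaw] about the fixed x, y, z axes, in that order (R = Rz(yaw) Ry(pitch) Rx(roll)).
In Python, from rig import get_state, viewer, manip gives the robot as it stands.
- The arm moves only by the shell command python3 -m handwheel 'ROWS' [FORCE]. ROWS is rows parted by semicolons, their numbers by spaces, 1 to 10 of them, each of 7 numbers: dx, dy, dz in mm, then a rotation vector rx, ry, rz in degrees, then the finger opening in mm; each row is the pose to reach, as a shift and turn from the pose commanded when the command began, along the tool's axes at that moment; what a row does not reach only later rows make up. A row lasts 1/8 s, in which the tool goes at most 62.5 mm and 10.7 degrees, less where a joint would pass 70% of its speed; a pose out of reach is approached as far as the arm can. The fingers move at their own pace and stop on an object; FORCE is the grip in N (left out, the last holds). Time passes only in rows, so rows that do not move let the fingers close. It prints the time, the measured TCP pose, the force, the opening and the grip force at its end.
- get_state(): the state, without advancing time (a new reading comes with each control period).
- viewer.get_image(name): name is "scene" or "top" or "wrist"; returns (picture, depth): 420x560x3 uint8, red, green, blue; 420x560 float32, mm along the optical axis (not along the pixel's ray), 0 where there is no reading.
- viewer.calibration(name): a dict with "mtx" (3x3 intrinsics, pixels), "k1" (the pictures are not rectified: a ray, as slopes to the right and down, at radius r is drawn at 1 + k1 r^2 times it, then the intrinsics apply), "extrinsics" (4x4, takes a point from world to camera coordinates). Camera axes: x right, y up, looking along -z (the intrinsics and any distortion apply to the point x, -y, -z); pixel columns grow to the right and rows downward; lengths in mm; the calibration is good to about 2 mm. A picture is of the moment at which its call begins: read the wrist's pose just before it. calibration takes no time and is no camera call; for the wrist camera it gives the pose at the moment of the call.
- manip.hand_in(): hands the job in; it is judged then, once.
The state is a dict: "time": time; "joint_pos": joint angles; "qvel": joint speeds; "joint_torque": joint torques, N m; "eef_pos": TCP position; "eef_rot": TCP orientation; "force": force on the tool from outside, world axes, zero at the start; "torque": the same for the moment, N m; "width": finger opening in mm; "gripper_force": force on a finger pad.
Only numpy, scipy, OpenCV 4.12 (cv2) and the standard library are available. Lean on these libraries where they do the work, as an engineer would, in place of code of your own. Each camera call takes 0.05 s, during which the arm holds its last target. There are 200 camera calls.

## Working session

There is one attempt and no reset: what is moved stays moved. The work goes in short steps, Python scripts to look and compute and a shell command to move; the robot and the scene stay as the last step left them, time stands still between calls to the robot, and variables do not carry over. Pictures are saved under pics/ and viewed, at most 14 in all, crops included, and the job is handed in when it is done.

```bash
mkdir -p pics; ls
cat > h.py <<'E'
import numpy as np, cv2
from rig import get_state, viewer, manip
def grab(n):
    c=viewer.calibration(n); im,d=viewer.get_image(n); return c,im,d
def ray(c,u,v):
    K=np.array(c["mtx"]);E=np.array(c["extrinsics"])
    p=cv2.undistortPoints(np.array([[[u,v]]],float),K,np.array([c["k1"],0,0,0,0.]))[0,0]
    d=E[:3,:3].T@np.array([p[0],-p[1],-1]); o=-E[:3,:3].T@E[:3,3]
    return o,d
def onz(c,u,v,z):
    o,d=ray(c,u,v); return o+d*(z-o[2])/d[2]
def save(im,n): cv2.imwrite("pics/"+n+".png",cv2.cvtColor(im,cv2.COLOR_RGB2BGR))
E
python3 - <<'E'
from h import *
for n in ["scene","top","wrist"]:
    c,im,d=grab(n); save(im,n+"0"); np.savez("/tmp/"+n+"0.npz",im=im,d=d); print(n,c)
print(get_state())
E
```

```text
pics
scene {'mtx': array([[543.48708581,   0.        , 279.88830013],
       [  0.        , 543.48708581, 217.935018  ],
       [  0.        ,   0.        ,   1.        ]]), 'k1': -0.14315031827884228, 'extrinsics': array([[ 8.94321243e-01,  4.47207815e-01, -1.39529500e-02,
        -4.74892513e+02],
       [-3.72683321e-01,  7.61819307e-01,  5.29847605e-01,
         1.48668071e+02],
       [ 2.47581617e-01, -4.68653937e-01,  8.47978084e-01,
        -1.28260656e+03],
       [ 0.00000000e+00,  0.00000000e+00,  0.00000000e+00,
         1.00000000e+00]])}
top {'mtx': array([[386.02653039,   0.        , 282.27532622],
       [  0.        , 386.02653039, 201.20436091],
       [  0.        ,   0.        ,   1.        ]]), 'k1': -0.003575935633239896, 'extrinsics': array([[-1.52400775e-01, -9.88305640e-01, -5.09574432e-03,
         7.27545782e+01],
       [ 9.62997032e-01, -1.49653779e-01,  2.24143843e-01,
        -5.31163659e+02],
       [-2.22285221e-01,  2.92525088e-02,  9.74542750e-01,
        -7.89335466e+02],
       [ 0.00000000e+00,  0.00000000e+00,  0.00000000e+00,
         1.0000000
[... 593 characters left out ...]
rray([73.91666703, 18.43051406, -4.01735584, 83.15789753,  1.29523927,
       78.54110837, -3.26021741]), 'qvel': array([-1.40665977e-02, -6.22804695e-02, -4.07355675e-02, -9.85153140e-02,
        3.13678988e-02,  8.78216698e-02, -1.02993182e-05]), 'joint_torque': array([ 3.58676671e-04, -4.94093764e+01, -3.82559281e-01, -3.14686525e+01,
        1.30669706e-02,  8.25003139e-03, -5.41068835e-05]), 'eef_pos': array([ 188.70669564, -621.55299938,  208.66961781]), 'eef_rot': array([-1.79915717e+02,  4.67006931e-03,  1.68942704e+01]), 'force': array([-0.34173394, -0.70673272, -0.38061532]), 'torque': array([-0.00096237,  0.03833737, -0.0193541 ]), 'gripper_force': 0.0, 'width': 85.50232378968333}
```

View pics/top0.png

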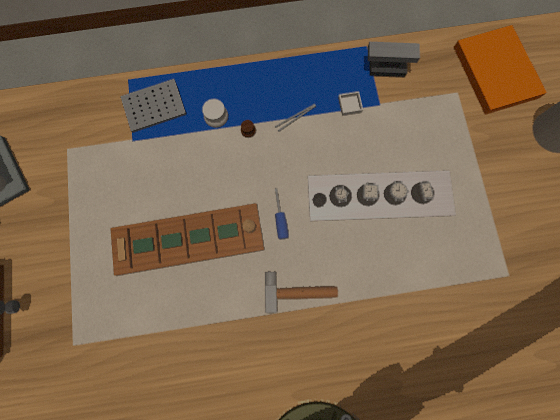

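View pics/scene0.png

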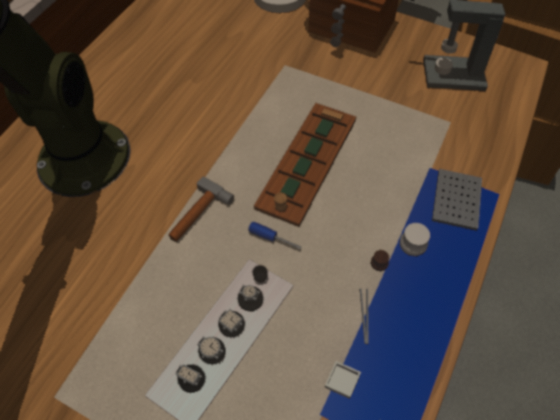

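Top view: the rack is on the robot's left. Its knob is at the right end (249,226), the flat block at the left end (122,249), and the pads at (142,246), (171,241), (200,236) and (228,231). The tray has the loupe at (319,200) and watches at (340,195), (368,194), (396,192) and (423,192). The scene view agrees with this layout.

Run:
```python
from h import *
for n in ["top","scene"]:
    c=viewer.calibration(n); im=np.load(f"/tmp/{n}0.npz")["im"]
    hsv=cv2.cvtColor(im,cv2.COLOR_RGB2HSV)
    m=cv2.inRange(hsv,(60,60,20),(100,255,255))
    x0=(100,200,270,280) if n=="top" else (250,90,370,230)
    k,l,s,ce=cv2.connectedComponentsWithStats(m)
    for i in range(1,k):
        u,v=ce[i]
        if s[i,4]>40 and x0[0]<u<x0[2] and x0[1]<v<x0[3]: print(n,"pad",ce[i].round(1),s[i,4],onz(c,u,v,26).round(1))
for u,v in [(340,195),(368,194),(396,192),(423,192)]: print(onz(viewer.calibration("top"),u,v,38).round(1))
for u,v in [(251,297),(231,322),(211,349),(190,376)]: print(onz(viewer.calibration("scene"),u,v,38).round(1))
w=viewer.calibration("wrist");E=np.array(w["extrinsics"]);s=get_state()
from scipy.spatial.transform import Rotation as R
Rt=R.from_euler('xyz',s["eef_rot"],degrees=True).as_matrix()
print("cam in tool",Rt.T@(-E[:3,:3].T@E[:3,3]-s["eef_pos"]), "\n",(Rt.T@E[:3,:3].T).round(3))
```

```text
top pad [142.  245.1] 144 [492.6 315.5  26. ]
[ 535.3 -141.6   38. ]
[ 527.9 -204.8   38. ]
[ 522.7 -268.5   38. ]
[ 513.3 -329.    38. ]
[ 546.5 -154.1   38. ]
[ 536.8 -216.1   38. ]
[ 529.4 -278.9   38. ]
[ 520.8 -340.2   38. ]
cam in tool [  69.74478773   -1.07627786 -163.88575491] 
 [[-0.     0.964  0.267]
 [ 1.     0.    -0.   ]
 [-0.     0.267 -0.964]]
```

View pics/wrist0.png

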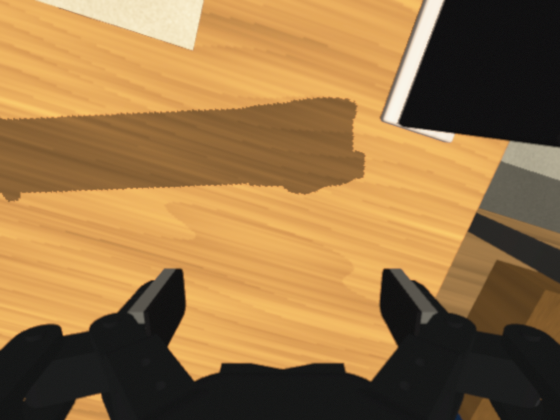

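The wrist view shows only bare table and the open fingers. Next I move over the tray, with the tool turned so the jaws close along the lugs.

```bash
python3 -m handwheel '48 -30 0 0 0 -7 85;97 -59 0 0 0 -15 85;145 -89 0 0 0 -22 85;194 -119 0 0 0 -29 85;242 -148 0 0 0 -37 85;290 -178 0 0 0 -44 85;339 -208 0 0 0 -51 85;387 -237 0 0 0 -59 85;436 -267 0 0 0 -66 85;436 -267 0 0 0 -66 85' 40
python3 - <<'E'
from h import *
c,im,d=grab("wrist"); save(im,"w1"); np.savez("/tmp/w1.npz",im=im,d=d); print(get_state()["eef_pos"],get_state()["eef_rot"])
import pickle; pickle.dump(c,open("/tmp/w1.pkl","wb"))
E
```

```text
time: 1.4
eef_pos: [531.5, -233.5, 209.4]
eef_rot: [179.9, -0.2, 83.5]
force: [0.5, -0.7, -0.8]
width: 85.0
gripper_force: 0.0
[ 529.57708851 -237.1332813   209.20251485] [-1.79982395e+02 -5.04681703e-02  8.31694038e+01]
```

View pics/w1.png

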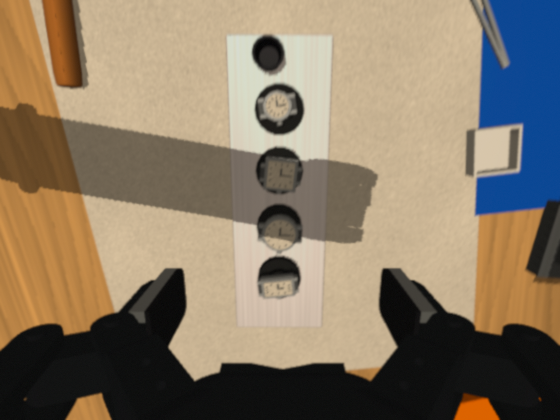

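Wrist view of the row, left to right as seen from the robot: small round (278,104), square (279,173), large round (279,231), rectangular (278,287), with the arm's shadow across the square and large round. I'll segment the watches from the dark cushions next.

```bash
cat > seg.py <<'E'
from h import *
def seg(im,d,c,u,v,z,r=30):
    """watch mask by Otsu in a disc of r px about u,v -> centre, lug angle (deg, world), mask"""
    g=cv2.GaussianBlur(cv2.cvtColor(im,cv2.COLOR_RGB2GRAY),(3,3),0)
    yy,xx=np.mgrid[:420,:560]; disc=np.hypot(xx-u,yy-v)<r
    t,_=cv2.threshold(g[disc].reshape(-1,1),0,255,cv2.THRESH_OTSU)
    m=((g>t)&disc).astype(np.uint8)
    m=cv2.morphologyEx(m,cv2.MORPH_CLOSE,np.ones((5,5)))
    k,l,s,ce=cv2.connectedComponentsWithStats(m); i=1+np.argmax(s[1:,4]); m=(l==i).astype(np.uint8)
    pts=np.argwhere(m)[:,::-1].astype(float)
    P=np.array([onz(c,*p,z)[:2] for p in pts]); 
    rect=cv2.minAreaRect(P.astype(np.float32))
    w,V=np.linalg.eigh(np.cov(P.T)); a=np.degrees(np.arctan2(V[1,1],V[0,1]))
    return rect,P.mean(0),(a+90)%180-90,t,m
E
python3 - <<'E'
from seg import *
import pickle
f=np.load("/tmp/w1.npz");im,d=f["im"],f["d"];c=pickle.load(open("/tmp/w1.pkl","rb"))
tiles=[]
for u,v,r in [(278,104,23),(279,173,21),(279,231,20),(278,282,21)]:
    rect,m0,a,t,m=seg(im,d,c,u,v,37,r)
    E=np.array(c["extrinsics"]);zt=onz(c,u,v,40); dep=-(E[:3,:3]@zt+E[:3,3])[2]
    print(np.round(rect[0],1),np.round(rect[1],1),round(rect[2],1),m0.round(1),round(a,1),t,"depth",d[v,u],"exp z=40",dep.round(1))
    cr=im[v-30:v+30,u-30:u+30].copy(); mm=m[v-30:v+30,u-30:u+30]
    e=cv2.resize(cr,(300,300),interpolation=cv2.INTER_CUBIC)
    cs,_=cv2.findContours(cv2.resize(mm,(300,300),interpolation=0),0,2); o=e.copy();cv2.drawContours(o,cs,-1,(255,0,0),1)
    tiles.append(o)
save(np.vstack([np.hstack(tiles[:2]),np.hstack(tiles[2:])]),"t1")
E
```

```text
[ 538.7 -140.1] [38.4 40.1] 64.7 [ 538.1 -141.6] 0.5 103.0 depth 0.0 exp z=40 315.8
[ 533.6 -212.5] [37.1 31.1] 77.8 [ 534.  -211.7] 68.7 72.0 depth 334.3324 exp z=40 333.4
[ 521.8 -285.9] [15.3 36.5] 74.9 [ 521.7 -285.1] -17.4 119.0 depth 349.59738 exp z=40 349.8
[ 516.  -340.8] [31.6 45.8] 80.2 [ 516.5 -340.1] -6.0 99.0 depth 365.49844 exp z=40 365.5
```

View pics/t1.png

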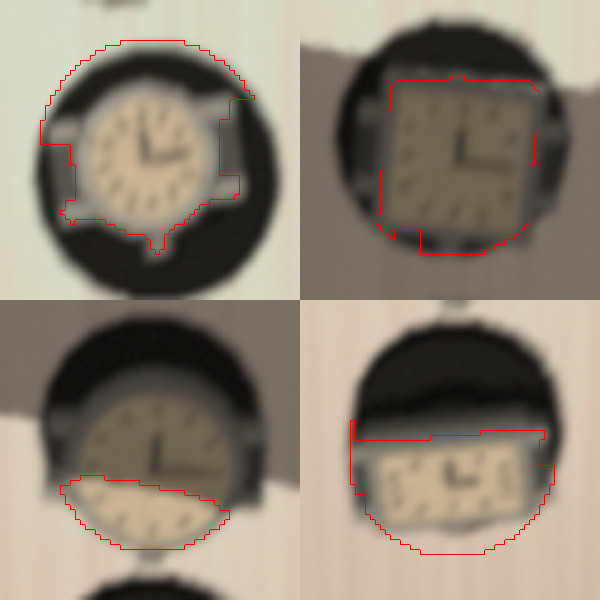

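The crops show each dial clearly, and the crowns are on the image-bottom side (world -y). The threshold is spoiled by the shadow, so I'll measure each watch again from a closer hover. First I work out the hovers and look at the rack mask.

```bash
cat >> h.py <<'E'
from scipy.spatial.transform import Rotation as R
def rows(p,yaw,s=None):
    """shift and turn in tool axes from commanded pose (approx measured) to p,yaw pointing down"""
    s=s or get_state(); R0=R.from_euler('xyz',s["eef_rot"],degrees=True)
    d=R0.inv().apply(np.array(p)-s["eef_pos"]); rv=(R0.inv()*R.from_euler('xyz',[180,0,yaw],degrees=True)).as_rotvec(degrees=True)
    return np.r_[d,rv].round(1)
E
python3 - <<'E'
from h import *
import pickle
c=pickle.load(open("/tmp/w1.pkl","rb"))
def W(tx,ty,u,v,z=40): return onz(c,u-30+tx/5,v-30+ty/5,z)[:2]
for n,u,v,ox,oy,ce,a,b in [("small",278,104,0,0,(147,156),(58,172),(235,143)),("sq",279,173,300,0,(461,155),(389,155),(533,158)),("large",279,231,0,300,(154,463),(55,460),(256,462)),("rect",278,282,300,300,(452,484),(376,492),(527,476))]:
    f=lambda q:W(q[0]-ox,q[1]-oy,u,v)
    A,B=f(a),f(b); print(n,f(ce).round(1),"x axis deg",np.degrees(np.arctan2(*(B-A)[::-1])).round(1))
print(rows([538,-143,110],83.2))
s=get_state(); print(s["eef_pos"],s["eef_rot"])
E
```

```text
small [ 539.  -143.7] x axis deg 2.3
sq [ 535.  -210.3] x axis deg -7.7
large [ 526.3 -273.5] x axis deg -7.1
rect [ 517.2 -338.1] x axis deg 0.1
[94.4 -2.8 99.3 -0.  -0.1 -0. ]
[ 529.57708851 -237.1332813   209.20251485] [-1.79982395e+02 -5.04681703e-02  8.31694038e+01]
```

```bash
python3 -m handwheel '32 -1 33 0 0 -4 75;63 -2 66 0 0 -8 70;94 -3 99 0 0 -9 65;94 -3 99 0 0 -9 65;94 -3 99 0 0 -9 65' 40
python3 - <<'E'
from h import *
c,im,d=grab("wrist"); s=get_state(); print(s["eef_pos"],s["eef_rot"],s["width"])
# dial: watch from TCP projection
E=np.array(c["extrinsics"]); K=np.array(c["mtx"])
q=E[:3,:3]@np.array([539,-143.7,40])+E[:3,3]; p=K@np.array([q[0]/-q[2],-q[1]/-q[2],1]); print(p)
u,v=int(p[0]),int(p[1]); cr=cv2.resize(im[v-60:v+60,u-60:u+60],(600,600),interpolation=cv2.INTER_CUBIC); save(cr,"c1"); print(u-60,v-60)
import pickle; pickle.dump((c,im,d),open("/tmp/c1.pkl","wb"))
E
```

```text
time: 2.08
eef_pos: [536.9, -148.5, 111.0]
eef_rot: [180.0, 0.1, 91.7]
force: [-0.4, 0.3, -0.2]
width: 65.1
gripper_force: 0.0
[ 537.29596401 -148.76669701  111.41930659] [1.79936477e+02 9.57316065e-02 9.16960560e+01] 64.72299934177647
[282.67941099 216.36932959   1.        ]
222 156
```

View pics/c1.png

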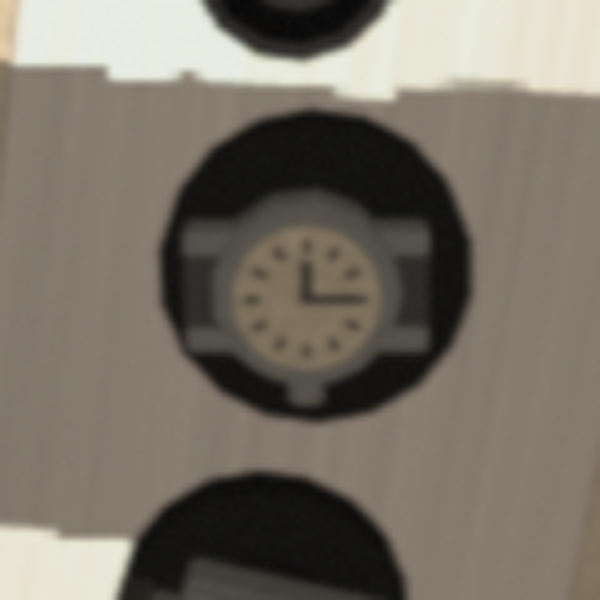

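The hovering view shows the small round watch square to the jaws: dial centre at crop (306,297), lug ends at x=183 and 432, level. Next: compute its position and the final shift.

```bash
python3 -m handwheel '0 0 0 0 0 0 65;0 0 0 0 0 0 65'
cat >> h.py <<'E'
import pickle
def crop2w(tag,ox,oy,pts,z=40,k=5):
    c=pickle.load(open(f"/tmp/{tag}.pkl","rb"))[0]
    return [onz(c,ox+x/k-.4,oy+y/k-.4,z) for x,y in pts]
E
python3 - <<'E'
from h import *
P=crop2w("c1",222,156,[(306,297),(183,287),(432,287)]);print(np.round(P,1))
s=get_state();print(s["eef_pos"],s["eef_rot"]);print(rows([P[0][0],P[0][1],32],91.7))
E
```

```text
time: 2.38
eef_pos: [537.4, -147.3, 111.2]
eef_rot: [179.9, 0.0, 91.8]
force: [0.1, 0.1, 0.1]
width: 65.2
gripper_force: 0.0
[[ 539.1 -142.6   40. ]
 [ 520.8 -141.7   40. ]
 [ 557.7 -140.5   40. ]]
[ 537.39985733 -147.25969876  111.18596573] [1.79940892e+02 4.62860413e-02 9.18005624e+01]
[ 4.6  1.7 79.2  0.1  0.   0.1]
```

```bash
python3 -m handwheel '4.6 1.7 30 0 0 0 52;4.6 1.7 55 0 0 0 52;4.6 1.7 70 0 0 0 52;4.6 1.7 79 0 0 0 52;4.6 1.7 79 0 0 0 52;4.6 1.7 79 0 0 0 45;4.6 1.7 79 0 0 0 40;4.6 1.7 79 0 0 0 30;4.6 1.7 79 0 0 0 25;4.6 1.7 79 0 0 0 25' 40
```

```text
time: 3.62
eef_pos: [538.7, -141.5, 31.6]
eef_rot: [180.0, 0.0, 91.9]
force: [0.2, -0.9, 1.3]
width: 25.0
gripper_force: 0.0
```

Run:
```python
from h import *
c,im,d=grab("wrist"); save(im,"w2")
c,im2,d=grab("top"); save(cv2.resize(im2[140:250,290:470],None,fx=4,fy=4,interpolation=2),"top2")
```

```text
(no output)
```

View pics/w2.png

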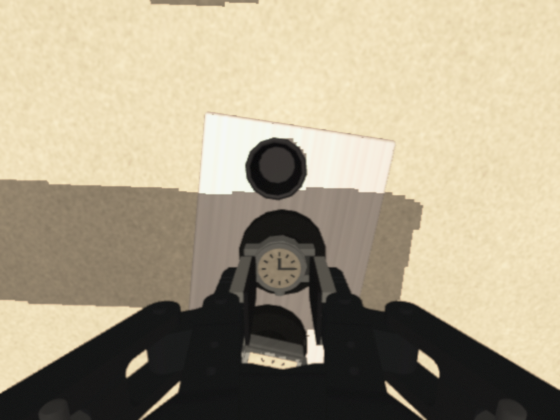

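The wrist view shows the watch (280,267) still flat on its cushion. The fingers close on its near (-y) side without holding it. I'll check with depth where the tips and the watch really are.

Run:
```python
from h import *
c,im,d=grab("wrist");E=np.array(c["extrinsics"]);K=np.array(c["mtx"]);s=get_state();print(s["eef_pos"],s["eef_rot"],s["width"])
def proj(P):
    q=E[:3,:3]@np.array(P)+E[:3,3]; return (K@np.array([q[0]/-q[2],-q[1]/-q[2],1]))[:2].round(1)
print("tcp px",proj(s["eef_pos"]),"dial est px",proj([539.1,-142.6,40]))
for u,v in [(280,255),(268,267),(295,275),(252,250),(309,250),(240,262),(242,280),(245,300),(322,262),(320,280),(318,300),(275,170),(300,130)]:
    o,r=ray(c,u,v); f=E[2,:3]@r; t=-d[v,u]/(f)
    print((u,v),d[v,u].round(1),(o+r*abs(t)).round(1))
save(cv2.resize(im[200:340,190:370],None,fx=4.4,fy=4.2,interpolation=2),"c2")
```

```text
[ 538.63107404 -141.51135037   31.48064482] [-1.79996951e+02  4.78039936e-03  9.18941277e+01] 25.137419400438205
tcp px [278.7 259.8] dial est px [279.4 268.3]
(280, 255) 166.1 [ 539.2 -135.1   40.4]
(268, 267) 169.0 [ 533.2 -142.4   39.4]
(295, 275) 168.2 [ 547.2 -145.6   41.2]
(252, 250) 169.0 [ 524.7 -134.2   37. ]
(309, 250) 169.4 [ 554.1 -133.4   36.7]
(240, 262) 142.0 [ 521.8 -129.5   63.7]
(242, 280) 124.7 [ 524.8 -129.1   81.6]
(245, 300) 117.1 [ 526.9 -132.5   90.4]
(322, 262) 142.7 [ 557.5 -128.6   63.1]
(320, 280) 125.1 [ 554.6 -128.3   81.2]
(318, 300) 116.9 [ 553.  -131.6   90.6]
(275, 170) 185.8 [534.9 -96.2   9.1]
(300, 130) 184.2 [548.3 -73.8   4.7]
```

View pics/c2.png

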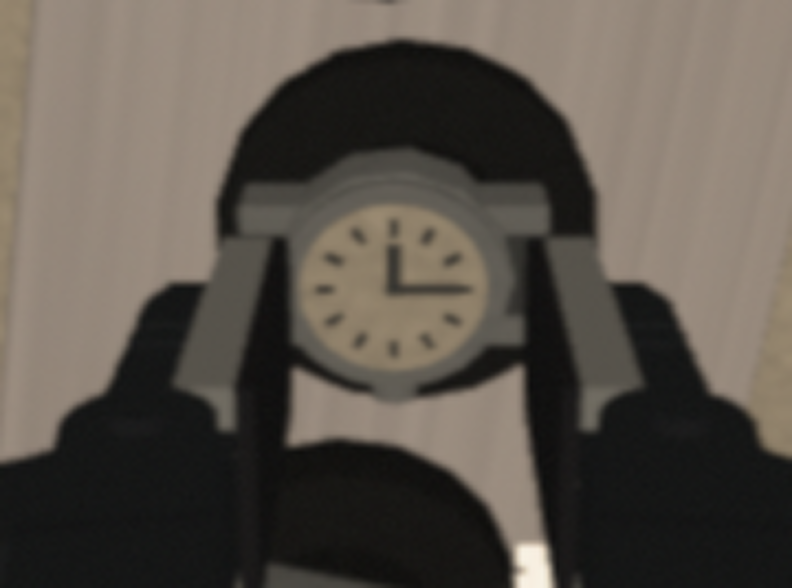

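Run:
```python
from h import *
c,im,d=grab("wrist");E=np.array(c["extrinsics"])
for cx,cy in [(232,245),(245,245),(260,245),(265,260),(250,300),(240,340),(280,330),(250,380),(210,380),(535,245),(555,245),(575,245),(570,300),(540,330),(600,380)]:
    u,v=190+cx/4.4,200+cy/4.2
    o,r=ray(c,u,v); f=E[2,:3]@r; D=d[int(round(v)),int(round(u))]
    print((cx,cy),D.round(1),(o+r*abs(D/f)).round(1))
```

```text
(232, 245) 146.0 [ 522.5 -129.5   59.6]
(245, 245) 147.4 [ 523.7 -130.    58.2]
(260, 245) 145.8 [ 525.4 -129.3   59.8]
(265, 260) 142.3 [ 526.2 -129.4   63.4]
(250, 300) 134.4 [ 525.6 -130.1   71.8]
(240, 340) 124.3 [ 525.8 -129.3   82. ]
(280, 330) 143.7 [ 527.8 -137.    64.1]
(250, 380) 118.3 [ 527.3 -129.8   88.5]
(210, 380) 118.3 [ 524.1 -129.9   88.4]
(535, 245) 147.0 [ 553.3 -128.9   58.6]
(555, 245) 146.8 [ 555.3 -128.7   58.8]
(575, 245) 146.6 [ 557.3 -128.6   59. ]
(570, 300) 133.8 [ 555.4 -128.8   72.3]
(540, 330) 134.4 [ 552.8 -132.    72.6]
(600, 380) 118.3 [ 556.1 -128.9   88.4]
```

The depth settles it: the gripper's tips are at z≈58, not ~20, so they closed in the air about 18 mm above the watch. The reported TCP lies about 27 mm ahead of the real tips at this opening, contrary to the data sheet. The start picture gives the same figure, about 32 mm when open. I'll open, go 30 mm lower and check again.

```bash
python3 -m handwheel '0 0 0 0 0 0 52;0 0 0 0 0 0 52;0 0 12 0 0 0 52;0 0 22 0 0 0 52;0 0 30 0 0 0 52;0 0 30 0 0 0 52;0 0 30 0 0 0 52' 40
cat >> h.py <<'E'
def xyz(c,d,u,v):
    E=np.array(c["extrinsics"]); o,r=ray(c,u,v); return o+r*abs(d[int(round(v)),int(round(u))]/(E[2,:3]@r))
E
python3 - <<'E'
from h import *
c,im,d=grab("wrist"); s=get_state(); print(s["eef_pos"],s["width"],s["force"])
# tool-frame z (ahead of TCP) of the gripper points: lowest
for v in range(225,300,6):
    print(v,[tuple(xyz(c,d,u,v).round(0).astype(int)) for u in (214,222,230,238,322,330,338)])
save(cv2.resize(im[180:340,170:390],None,fx=3.6,fy=3.6,interpolation=2),"c3")
E
```

```text
time: 4.7
eef_pos: [538.8, -141.5, 1.6]
eef_rot: [180.0, 0.0, 91.9]
force: [0.1, -0.5, 0.1]
width: 52.1
gripper_force: 0.0
[ 538.9658329  -141.56733193    1.7644422 ] 52.22299066575941 [ 0.92044686  0.68536704 -0.66461521]
225 [(np.int64(505), np.int64(-122), np.int64(5)), (np.int64(510), np.int64(-121), np.int64(7)), (np.int64(513), np.int64(-122), np.int64(6)), (np.int64(517), np.int64(-122), np.int64(4)), (np.int64(560), np.int64(-120), np.int64(5)), (np.int64(564), np.int64(-120), np.int64(5)), (np.int64(568), np.int64(-120), np.int64(6))]
231 [(np.int64(505), np.int64(-125), np.int64(5)), (np.int64(510), np.int64(-124), np.int64(7)), (np.int64(513), np.int64(-125), np.int64(4)), (np.int64(517), np.int64(-125), np.int64(4)), (np.int64(561), np.int64(-123), np.int64(6)), (np.int64(565), np.int64(-123), np.int64(4)), (np.int64(569), np.int64(-123), np.int64(6))]
237 [(np.int64(505), np.int64(-129), np.int64(5)), (np.int64(509), np.int64(-128), np.int64(6)), (np.int64(513), np.int64(-128), np.int64(6)), (np.int64(518), np.int64(-128), np.int64(6)), (np.int64(561), np.int64(-126), np
[... 2713 characters left out ...]
571), np.int64(-154), np.int64(5))]
291 [(np.int64(514), np.int64(-133), np.int64(53)), (np.int64(515), np.int64(-141), np.int64(38)), (np.int64(513), np.int64(-158), np.int64(6)), (np.int64(521), np.int64(-142), np.int64(36)), (np.int64(561), np.int64(-150), np.int64(19)), (np.int64(565), np.int64(-151), np.int64(17)), (np.int64(567), np.int64(-145), np.int64(27))]
297 [(np.int64(515), np.int64(-136), np.int64(54)), (np.int64(515), np.int64(-143), np.int64(40)), (np.int64(513), np.int64(-163), np.int64(5)), (np.int64(521), np.int64(-146), np.int64(34)), (np.int64(561), np.int64(-154), np.int64(18)), (np.int64(567), np.int64(-161), np.int64(5)), (np.int64(567), np.int64(-148), np.int64(27))]
```

View pics/c3.png

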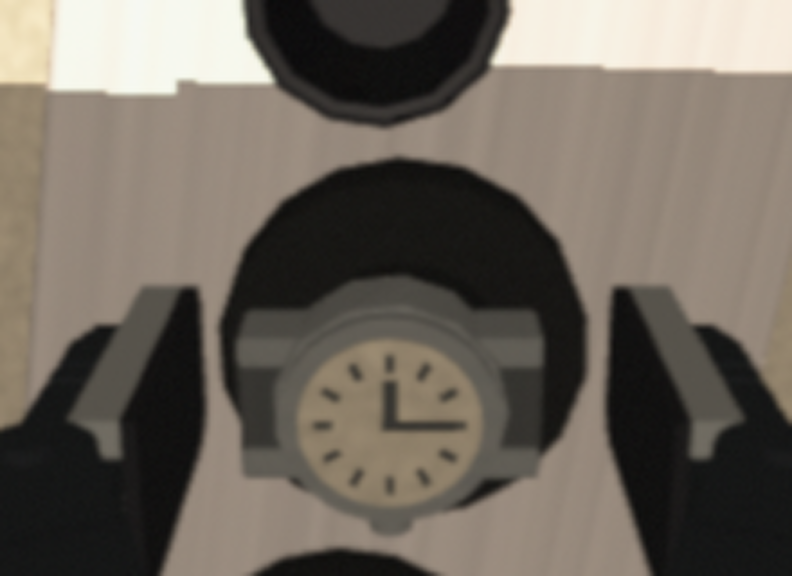

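The open jaws now straddle the lugs, with the tip edges at z≈32 and the watch centred between them. 7 mm lower, then close.

```bash
python3 -m handwheel '0 0 4 0 0 0 52;0 0 7 0 0 0 52;0 0 7 0 0 0 46;0 0 7 0 0 0 42;0 0 7 0 0 0 38;0 0 7 0 0 0 34;0 0 7 0 0 0 30;0 0 7 0 0 0 30' 40
```

```text
time: 5.75
eef_pos: [539.3, -141.7, -4.6]
eef_rot: [179.9, 0.0, 91.9]
force: [-1.4, -0.4, 5.1]
width: 35.8
gripper_force: 43.3
```

Gripped: opening 35.8 mm at 43 N. Next I get the rack estimates and lift.

```bash
python3 -m handwheel '0 0 -10 0 0 0 30;0 0 -35 0 0 0 30;0 0 -80 0 0 0 30;0 0 -130 0 0 0 30;0 0 -190 0 0 0 30;0 0 -190 0 0 0 30' 40
python3 - <<'E'
from h import *
c=viewer.calibration("top")
P=[onz(c,u,v,26) for u,v in [(228,231),(200,236),(171,241),(142,246)]]; print(np.round(P,1))
e=P[3]-P[0]; print(np.degrees(np.arctan2(-e[0],e[1])))
m=np.mean(P,0); s=get_state(); print(s["eef_pos"]); print(rows([m[0],m[1],200],s["eef_rot"][2]+0), rows([m[0],m[1],200],92))
E
```

```text
time: 6.5
eef_pos: [542.0, -141.9, 190.3]
eef_rot: [179.5, 0.2, 91.9]
force: [-0.5, 0.3, -2.0]
width: 36.3
gripper_force: 40.2
[[494.6 121.1  26. ]
 [493.  184.7  26. ]
 [491.7 250.3  26. ]
 [490.4 315.6  26. ]]
1.217779875316448
[ 541.96408712 -141.9082692   190.26618515]
[ 3.612e+02 -3.750e+01 -1.150e+01  5.000e-01  2.000e-01  0.000e+00] [ 3.612e+02 -3.750e+01 -1.150e+01  5.000e-01  2.000e-01 -1.000e-01]
```

```bash
python3 -m handwheel '55 -7 0 0 0 0 30;110 -14 0 0 0 0 30;165 -21 0 0 0 0 30;220 -28 0 0 0 0 30;275 -36 0 0 0 0 30;320 -42 0 0 0 0 30;340 -45 0 0 0 0 30;340 -45 0 0 0 0 30;340 -45 0 0 0 0 30' 40
python3 - <<'E'
from h import *
c,im,d=grab("wrist"); s=get_state(); print(s["eef_pos"],s["eef_rot"],s["width"]); save(im,"w4"); pickle.dump((c,im,d),open("/tmp/w4.pkl","wb"))
hsv=cv2.cvtColor(im,cv2.COLOR_RGB2HSV); m=cv2.inRange(hsv,(50,50,15),(100,255,255)); m=cv2.morphologyEx(m,cv2.MORPH_OPEN,np.ones((5,5)))
k,l,st,ce=cv2.connectedComponentsWithStats(m)
for i in range(1,k):
    if st[i,4]>300:
        cs,_=cv2.findContours((l==i).astype(np.uint8),0,2); r=cv2.minAreaRect(cs[0]); P=onz(c,*r[0],26); B=[onz(c,*b,26)[:2] for b in cv2.boxPoints(r)]
        print(ce[i].round(1),st[i],np.round(r[0],1),P.round(1),np.round(B,1).tolist())
E
```

```text
time: 7.62
eef_pos: [482.5, 195.2, 183.8]
eef_rot: [-179.9, 0.1, 91.8]
force: [-0.2, 0.1, -0.3]
width: 36.2
gripper_force: 40.2
[482.72484752 194.88845415 183.9512016 ] [-1.79953387e+02  6.07228169e-02  9.17533830e+01] 35.73001310209266
[296.8  68.1] [ 281   43   32   52 1578] [296.8  68.3] [493.7 315.7  26. ] [[480.0, 293.6], [479.7, 336.6], [507.0, 337.0], [508.3, 293.9]]
[295.2 139.8] [ 281  118   30   45 1324] [295.5 140. ] [495.2 252.3  26. ] [[480.7, 272.0], [508.0, 272.9], [510.2, 231.9], [482.0, 231.0]]
[293.5 204. ] [ 280  184   28   41 1132] [293.5 204. ] [495.9 189.4  26. ] [[481.6, 209.3], [508.4, 210.1], [510.6, 168.8], [482.9, 167.9]]
[293.2 253.2] [280 243  26  24 551] [292.5 254.5] [497.  134.8  26. ] [[483.5, 147.2], [509.5, 148.1], [510.8, 122.1], [484.3, 121.3]]
```

View pics/w4.png

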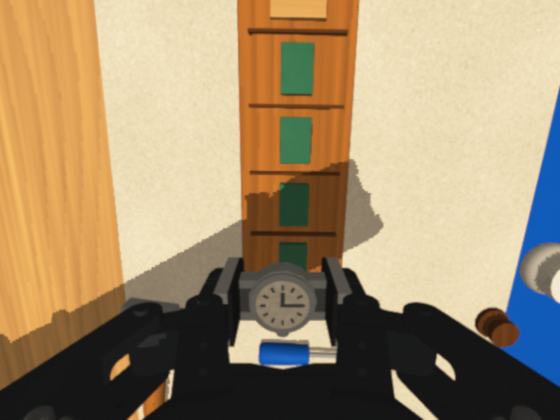

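The wrist view from above the rack shows three full pads at (297,68), (295,140), (293,204) and the knob-end one partly visible at (293,254), with the watch held level at (283,304). The pads fit a line with yaw ≈1° at 64 mm spacing.

Run:
```python
from h import *
c=pickle.load(open("/tmp/w4.pkl","rb"))[0]
print("dial",onz(c,283,304,228.5).round(1)); print(rows([497.2,125.5,184],91.1),rows([497.2,125.5,2],91.1))
```

```text
dial [484.8 194.7 228.5]
[-69.8  12.3   0.   -0.    0.1   0.7] [-6.96e+01  1.25e+01  1.82e+02 -0.00e+00  1.00e-01  7.00e-01]
```

The dial reads 2.2 mm off the jaw centre line even though it is centred between the fingers. The pick close-up showed the same offset, so the wrist camera has about +2.2 mm of bias along tool y. I'll subtract that for the rack.

```bash
python3 -m handwheel '-35 5 0 0 0 0.7 30;-70 10 10 0 0 0.7 30;-70 10 60 0 0 0.7 30;-70 10 110 0 0 0.7 30;-70 10 150 0 0 0.7 30;-70 10 172 0 0 0.7 30;-70 10 182 0 0 0.7 30;-70 10 182 0 0 0.7 30;-70 10 182 0 0 0.7 30;-70 10 182 0 0 0.7 30' 40
python3 - <<'E'
from h import *
c,im,d=grab("wrist"); s=get_state(); print(s["eef_pos"],s["eef_rot"],s["force"]); save(im,"w5"); pickle.dump((c,im,d),open("/tmp/w5.pkl","wb"))
E
```

```text
time: 8.93
eef_pos: [495.7, 127.2, 3.5]
eef_rot: [179.9, 0.0, 91.2]
force: [-0.6, 0.3, -1.1]
width: 36.2
gripper_force: 40.2
[495.486841   127.16411774   3.34450352] [1.79904563e+02 1.30677258e-02 9.11817578e+01] [ 0.64990405 -0.31649014 -0.9533201 ]
```

View pics/w5.png

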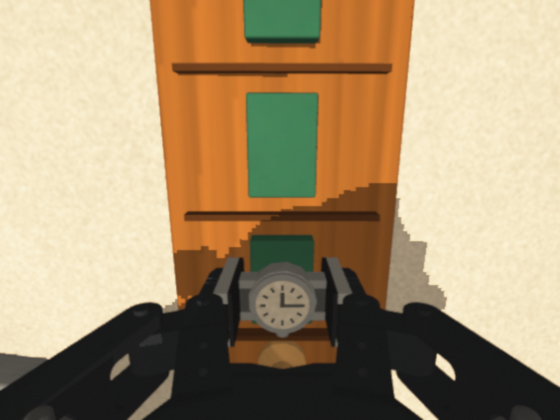

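The view shows the watch held over pad 1, between the fences at rows 215 and 335. The next pad is at (282,145), and the knob top at (283,355) is behind it. Quick re-measure of the pads from this closer view:

```bash
cat >> h.py <<'E'
def pads(c,im,z=26,amin=300):
    hsv=cv2.cvtColor(im,cv2.COLOR_RGB2HSV); m=cv2.inRange(hsv,(50,50,15),(100,255,255)); m=cv2.morphologyEx(m,cv2.MORPH_OPEN,np.ones((5,5)))
    k,l,st,ce=cv2.connectedComponentsWithStats(m)
    for i in range(1,k):
        if st[i,4]>amin:
            cs,_=cv2.findContours((l==i).astype(np.uint8),0,2); r=cv2.minAreaRect(cs[0]); P=onz(c,*r[0],z)
            print(ce[i].round(1),st[i,:4],P[:2].round(1),"edges x,y",[onz(c,u,ce[i][1],z)[0].round(1) for u in (st[i,0]-.5,st[i,0]+st[i,2]-.5)],[onz(c,ce[i][0],v,z)[1].round(1) for v in (st[i,1]-.5,st[i,1]+st[i,3]-.5)])
E
python3 - <<'E'
from h import *
c,im,d=pickle.load(open("/tmp/w5.pkl","rb")); pads(c,im)
E
```

```text
[281.8  20.2] [244   0  77  42] [495.2 235.9] edges x,y [np.float64(480.4), np.float64(510.0)] [np.float64(243.1), np.float64(228.6)]
[281.5 144. ] [247  93  70 104] [495.9 189.1] edges x,y [np.float64(481.2), np.float64(510.7)] [np.float64(209.8), np.float64(166.7)]
[281.4 251.1] [251 236  62  36] [496.9 139.9] edges x,y [np.float64(482.6), np.float64(511.2)] [np.float64(148.6), np.float64(130.8)]
```

```bash
python3 -m handwheel '-1.8 -0.5 4 0 0 0 30;-1.8 -0.5 7 0 0 0 30;-1.8 -0.5 8.5 0 0 0 30;-1.8 -0.5 9.5 0 0 0 30;-1.8 -0.5 9.5 0 0 0 30;-1.8 -0.5 9.5 0 0 0 30' 40
```

```text
time: 9.72
eef_pos: [494.1, 125.3, -6.6]
eef_rot: [-180.0, 0.0, 91.2]
force: [-1.9, -1.7, 5.6]
width: 35.8
gripper_force: 44.3
```

Contact at 5.6 N, at the height predicted. Open gently and lift straight up.

```bash
python3 -m handwheel '0 0 0 0 0 0 38;0 0 0 0 0 0 42;0 0 0 0 0 0 50;0 0 0 0 0 0 56;0 0 0 0 0 0 56;0 0 -15 0 0 0 56;0 0 -50 0 0 0 60;0 0 -100 0 0 0 60;0 0 -100 0 0 0 60;0 0 -100 0 0 0 60' 40
python3 - <<'E'
from h import *
c,im,d=grab("wrist"); s=get_state(); print(s["eef_pos"],s["eef_rot"]); save(im,"w6"); pickle.dump((c,im,d),open("/tmp/w6.pkl","wb")); pads(c,im)
sqs=[("sq",535,-210.3,82.3),("large",526.3,-273.5,82.9),("rect",517.2,-338.1,90.1)]
for n,x,y,w in sqs: print(n,rows([x,y,95],w))
E
```

```text
time: 10.98
eef_pos: [494.3, 125.2, 93.4]
eef_rot: [180.0, 0.0, 91.2]
force: [-0.7, 0.4, -0.2]
width: 60.6
gripper_force: 0.0
[493.71709575 125.07282171  92.64455373] [-1.79953771e+02  3.42018834e-02  9.11927807e+01]
[283.7  35.1] [261   0  46  72] [494.5 250.5] edges x,y [np.float64(479.9), np.float64(509.2)] [np.float64(270.7), np.float64(229.2)]
[283.3 135.2] [263 104  42  64] [495.9 188.5] edges x,y [np.float64(481.5), np.float64(510.3)] [np.float64(209.3), np.float64(166.7)]
[283.5 202.1] [264 195  39  18] [496.5 140.7] edges x,y [np.float64(482.4), np.float64(510.6)] [np.float64(147.3), np.float64(134.0)]
sq [-336.2   34.3   -2.2   -0.     0.     8.9]
large [-399.2   24.3   -2.1   -0.     0.     8.3]
rect [-463.6   13.8   -2.1   -0.     0.     1.1]
```

View pics/w6.png

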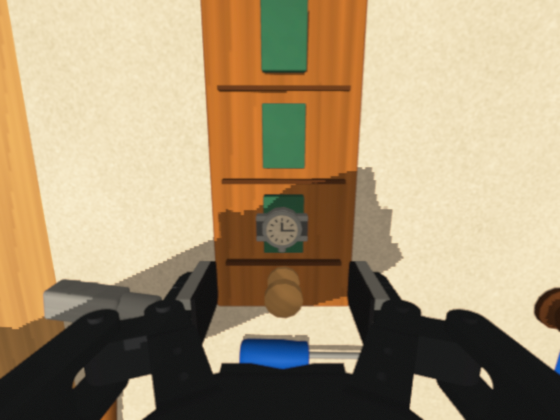

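The small round watch lies flat on pad 1, with its dial at (282,229) and the pad spanning rows 195–251. Checking the numbers while moving to hover over the square watch (TCP z ≈ 80).

```bash
python3 - <<'E'
from h import *
c,im,d=pickle.load(open("/tmp/w6.pkl","rb")); print("dial",onz(c,282,229.5,38),"pad ends",onz(c,283,195,26)[1],onz(c,283,252,26)[1], "fences(z39)",onz(c,283,180,39)[1],onz(c,283,261,39)[1])
print(rows([533,-211,80],82.3))
E
python3 -m handwheel '-40 4 0 0 0 1 60;-90 9 0 0 0 2 60;-140 14 0 0 0 4 60;-190 19 0 0 0 5 60;-240 24 0 0 0 6 60;-290 29 0 0 0 8 60;-320 31 5 0 0 9 60;-337 32 10 0 0 9 60;-337 32 12 0 0 9 60;-337 32 12 0 0 9 60' 40
cat > hov.py <<'E'
import sys
from h import *
tag=sys.argv[1]; P=[float(a) for a in sys.argv[2:5]]
c,im,d=grab("wrist"); s=get_state(); print(s["eef_pos"],s["eef_rot"],s["width"])
E=np.array(c["extrinsics"]); K=np.array(c["mtx"])
q=E[:3,:3]@np.array(P)+E[:3,3]; p=K@np.array([q[0]/-q[2],-q[1]/-q[2],1])
u,v=int(p[0]),int(p[1]); save(cv2.resize(im[v-60:v+60,u-60:u+60],(600,600),interpolation=cv2.INTER_CUBIC),tag); print("origin",u-60,v-60)
pickle.dump((c,im,d),open(f"/tmp/{tag}.pkl","wb"))
E
python3 hov.py s1 535 -210.3 40
```

```text
dial [496.14227106 124.73202371  38.        ] pad ends 146.9572436891403 103.10913612680153 fences(z39) 159.8740737768421 101.32649167717285
[-336.8   32.3   12.8   -0.     0.     8.9]
time: 12.28
eef_pos: [533.4, -208.3, 80.6]
eef_rot: [-180.0, -0.1, 82.4]
force: [-0.3, -0.1, -0.2]
width: 60.3
gripper_force: 0.0
[ 533.5641673  -208.44323975   80.98654212] [-1.79984727e+02 -4.82731157e-02  8.23809704e+01] 59.91024183293243
origin 222 178
```

View pics/s1.png

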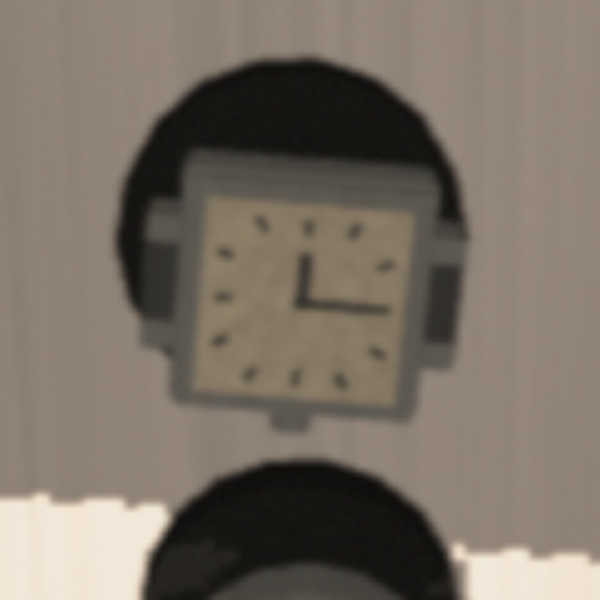

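Pad 1 check: the dial is at (496.1,124.7) and the pad centre at (496.5,125.0), so it is centred. The square watch's dial corners are at crop (208,197), (415,212), (397,408), (193,390), so it is turned about 4.6° clockwise from the tool, centre (303,302).

```bash
cat >> h.py <<'E'
def pick(Pc,yaw,z=-5):
    ty=np.array([np.sin(np.radians(yaw)),-np.cos(np.radians(yaw))]); t=np.array(Pc)[:2]-2.2*ty
    print("cam centre",np.round(Pc,1),"tcp",t.round(1),rows([t[0],t[1],z],yaw))
E
python3 - <<'E'
from h import *
Q=crop2w("s1",222,178,[(208,197),(415,212),(397,408),(193,390)]); P=np.mean(Q,0)
e=(Q[1]-Q[0]+Q[2]-Q[3]); f=Q[0]-Q[3]+Q[1]-Q[2]; a=np.degrees(np.arctan2(e[1],e[0])); b=np.degrees(np.arctan2(-f[0],f[1])); print(a,b,np.linalg.norm(e)/2,np.linalg.norm(f)/2); pick(P,90+(a+b)/2)
E
```

```text
-12.479387182284205 -12.213390256692426 27.219439136058245 27.19105784186453
cam centre [ 534.8 -210.    40. ] tcp [ 532.6 -209.5] [-1.3 -0.8 86.  -0.  -0.   4.7]
```

```bash
python3 -m handwheel '-1.3 -0.8 20 0 0 4.7 58;-1.3 -0.8 50 0 0 4.7 56;-1.3 -0.8 73 0 0 4.7 56;-1.3 -0.8 84 0 0 4.7 56;-1.3 -0.8 86 0 0 4.7 56;-1.3 -0.8 86 0 0 4.7 50;-1.3 -0.8 86 0 0 4.7 46;-1.3 -0.8 86 0 0 4.7 42;-1.3 -0.8 86 0 0 4.7 36;-1.3 -0.8 86 0 0 4.7 36' 40
```

```text
time: 13.58
eef_pos: [533.0, -212.4, -3.9]
eef_rot: [179.9, 0.0, 77.5]
force: [-0.6, 1.1, 5.5]
width: 41.9
gripper_force: 40.2
```

Gripped at 41.9 mm. I lift, carry to pad 2, stop 45 mm above it and let it settle.

```bash
python3 -m handwheel '0 0 -10 0 0 0 36;0 0 -40 0 0 0 36;0 0 -80 0 0 0 36;50 -16 -110 0 0 -2 36;100 -33 -115 0 0 -4 36;150 -49 -115 0 0 -6 36;200 -66 -115 0 0 -8 36;250 -82 -115 0 0 -10 36;300 -98 -115 0 0 -12 36;350 -115 -115 0 0 -13.6 36' 40
python3 -m handwheel '20 -6 0 0 0 0 36;30 -10 20 0 0 0 36;30 -10 50 0 0 0 36;30 -10 70 0 0 0 36;30 -10 70 0 0 0 36;30 -10 70 0 0 0 36;30 -10 70 0 0 0 36' 40
python3 - <<'E'
from h import *
s=get_state(); print(s["eef_pos"],s["eef_rot"],rows([493.5,186.2,-5.9],91.1))
E
```

```text
time: 14.82
eef_pos: [495.6, 155.9, 110.4]
eef_rot: [180.0, 0.0, 91.1]
force: [0.7, 0.3, -1.1]
width: 42.2
gripper_force: 40.9
time: 15.7
eef_pos: [486.2, 184.5, 41.1]
eef_rot: [179.9, -0.0, 91.1]
force: [-0.6, -0.8, -1.6]
width: 41.9
gripper_force: 40.9
[486.24285042 184.47838885  41.06264049] [ 1.79888039e+02 -9.82006480e-03  9.10706134e+01] [ 1.6  7.2 47.   0.1 -0.  -0. ]
```

```bash
python3 -m handwheel '1.6 7.2 10 0 0 0 36;1.6 7.2 25 0 0 0 36;1.6 7.2 36 0 0 0 36;1.6 7.2 40 0 0 0 36;1.6 7.2 40 0 0 0 36;1.6 7.2 40 0 0 0 36' 40
python3 - <<'E'
from h import *
s=get_state(); print(s["eef_pos"],s["force"],rows([493.5,186.2,-5.9],91.1))
c,im,d=grab("wrist"); pads(c,im)
E
```

```text
time: 16.45
eef_pos: [492.7, 186.3, 0.3]
eef_rot: [180.0, -0.0, 91.1]
force: [-1.4, 0.2, -0.2]
width: 42.3
gripper_force: 40.9
[4.92708531e+02 1.86282260e+02 2.75046129e-01] [-1.36028397  0.21948659 -0.15754361] [-0.1  0.8  6.2  0.  -0.   0. ]
[286.   12.8] [248   0  77  27] [493.9 296.6] edges x,y [np.float64(479.5), np.float64(508.3)] [np.float64(301.1), np.float64(292.1)]
[285.8 132. ] [250  79  73 108] [494.9 253.2] edges x,y [np.float64(479.9), np.float64(509.8)] [np.float64(273.7), np.float64(230.9)]
[285.5 238.1] [254 228  64  21] [495.6 207.6] edges x,y [np.float64(481.4), np.float64(509.9)] [np.float64(212.5), np.float64(202.7)]
[284.6 355.3] [257 344  57  26] [496.8 145.4] edges x,y [np.float64(482.6), np.float64(510.9)] [np.float64(152.9), np.float64(137.6)]
```

```bash
python3 -m handwheel '0 0.8 3 0 0 0 36;0 0.8 5 0 0 0 36;0 0.8 6.3 0 0 0 36;0 0.8 6.3 0 0 0 36;0 0.8 6.3 0 0 0 36' 40
```

```text
time: 17.12
eef_pos: [493.2, 185.9, -5.9]
eef_rot: [-180.0, 0.0, 91.1]
force: [-2.2, -0.9, 5.8]
width: 41.7
gripper_force: 41.5
```

```bash
python3 -m handwheel '0 0 0 0 0 0 44;0 0 0 0 0 0 48;0 0 0 0 0 0 56;0 0 0 0 0 0 62;0 0 0 0 0 0 62;0 0 -15 0 0 0 62;0 0 -50 0 0 0 62;0 0 -100 0 0 0 62;0 0 -100 0 0 0 62;0 0 -100 0 0 0 62' 40
cat >> h.py <<'E'
def dial(c,im,P,z,r=30):
    """dial centre/orientation: warm (r-b) bright pixels in disc near P; long hand by PCA of dark pixels within the dial"""
    E=np.array(c["extrinsics"]);K=np.array(c["mtx"]);q=E[:3,:3]@np.array([P[0],P[1],z])+E[:3,3];u,v=(K@np.array([q[0]/-q[2],-q[1]/-q[2],1]))[:2]
    sc=K[0,0]/-q[2]
    I=im.astype(int); sat=(I[:,:,0]-I[:,:,2])/(I.sum(2)/3+1); yy,xx=np.mgrid[:420,:560]; D=np.hypot(xx-u,yy-v)<r*sc
    t=np.percentile(sat[D],[5,25,50,75,95]).round(2)
    k=(D&(sat>.18)).astype(np.uint8); k=cv2.morphologyEx(k,cv2.MORPH_OPEN,np.ones((3,3)))
    n,l,s,ce=cv2.connectedComponentsWithStats(k)
    if n<2: print("none",t); return
    i=1+np.argmin([np.hypot(*(ce[j]-[u,v]))+(s[j,4]<60*sc**2)*1000 for j in range(1,n)])
    cs,_=cv2.findContours((l==i).astype(np.uint8),0,2); h=cv2.convexHull(max(cs,key=cv2.contourArea))[:,0].astype(float)
    W=np.array([onz(c,*p,z)[:2] for p in h],np.float32); R=cv2.minAreaRect(W); C=cv2.minEnclosingCircle(W)
    print("px",(u,v),"sat",t,"rect",np.round(R[0],1),np.round(R[1],1),round(R[2],1),"circ",np.round(C[0],1),round(C[1],1),"hullarea",cv2.contourArea(W))
E
python3 - <<'E'
from h import *
c,im,d=grab("wrist"); s=get_state(); print(s["eef_pos"]); pickle.dump((c,im,d),open("/tmp/w7.pkl","wb")); pads(c,im)
dial(c,im,(495.5,188.8),38,25)
c6,im6,_=pickle.load(open("/tmp/w6.pkl","rb")); dial(c6,im6,(496,124.7),38,22)
c1,im1,_=pickle.load(open("/tmp/s1.pkl","rb")); dial(c1,im1,(534.8,-210),40,25)
print(rows([524,-274,80],82.9))
E
```

```text
time: 18.38
eef_pos: [493.4, 185.9, 94.1]
eef_rot: [179.9, 0.0, 91.1]
force: [-0.9, -0.1, -0.5]
width: 61.9
gripper_force: 0.0
[492.78067208 185.64325746  93.32722705]
[283.1  32.8] [261   0  45  67] [493.4 312.8] edges x,y [np.float64(479.0), np.float64(507.7)] [np.float64(331.7), np.float64(293.0)]
[283.1 130.2] [262  99  43  64] [494.6 252.6] edges x,y [np.float64(479.8), np.float64(509.3)] [np.float64(273.3), np.float64(230.8)]
[283.  194.5] [264 191  39   8] [495.4 207.9] edges x,y [np.float64(481.4), np.float64(509.5)] [np.float64(210.8), np.float64(205.0)]
[282.9 277.2] [265 269  36  19] [496.4 142.1] edges x,y [np.float64(482.4), np.float64(510.3)] [np.float64(150.0), np.float64(133.8)]
px (np.float64(282.62303653254514), np.float64(224.65556020622884)) sat [-0.18  0.13  0.29  0.58  1.23] rect [494.5 188.2] [27.8 27.7] 2.0 circ [494.9 188.3] 19.0 hullarea 744.3590389220044
px (np.float64(281.79655069473745), np.float64(229.5396995638226)) sat [-0.21  0.11  0.23  0.38  1.23] rect [495.8 124.2] [21.9 22.1] 1.2 circ [495.7 124.3] 11.4 hullarea 393.3696290741209
px (np.float64(282.27523511449994), np.float64(238.2590960211041)) sat [0.11 0.13 0.19 0.29 0.3 ] rect [ 534.5 -209.8] [27.9 27.9] 77.2 circ [ 534.6 -210. ] 19.1 hullarea 766.9361812360585
[-460.1   22.5   13.6   -0.     0.     8.2]
```

The dial detector works. The square watch is at (494.5,188.2) and pad 2 at about (495.5,188.6). On to the large round one.

```bash
python3 -m handwheel '-50 2 0 0 0 1 62;-105 5 0 0 0 2 62;-160 8 0 0 0 3 62;-215 11 0 0 0 4 62;-270 13 0 0 0 5 62;-325 16 0 0 0 6 62;-380 19 0 0 0 7 62;-430 21 5 0 0 8.2 62;-460 22.5 12 0 0 8.2 62;-460 22.5 13.5 0 0 8.2 62' 40
python3 -m handwheel '0 0 0 0 0 0 62;0 0 0 0 0 0 62' 40
python3 - <<'E'
from h import *
c,im,d=grab("wrist"); s=get_state(); print(s["eef_pos"],s["eef_rot"]); pickle.dump((c,im,d),open("/tmp/l1.pkl","wb"))
dial(c,im,(526.3,-273.5),40,25)
E=np.array(c["extrinsics"]);K=np.array(c["mtx"]);q=E[:3,:3]@np.array([526.3,-273.5,40])+E[:3,3];u,v=(K@np.array([q[0]/-q[2],-q[1]/-q[2],1]))[:2].astype(int);print(u,v)
save(cv2.resize(im[v-60:v+60,u-60:u+60],(600,600),interpolation=cv2.INTER_CUBIC),"l1")
# hands: darkest pixels inside r<9mm of dial centre
g=cv2.cvtColor(im,cv2.COLOR_RGB2GRAY); print("gray rows through centre", g[v,u-50:u+50:2]); print(g[v-50:v+50:2,u])
E
```

```text
time: 19.68
eef_pos: [523.0, -275.2, 78.2]
eef_rot: [-179.8, -0.1, 82.7]
force: [0.2, 0.9, -0.8]
width: 62.3
gripper_force: 0.0
time: 19.92
eef_pos: [525.1, -271.1, 80.3]
eef_rot: [180.0, -0.0, 83.1]
force: [0.4, -0.2, 1.4]
width: 62.1
gripper_force: 0.0
[ 525.06137121 -271.49993161   80.45687928] [ 1.79986570e+02 -1.23940765e-02  8.30647865e+01]
px (np.float64(281.9958443592169), np.float64(239.4348750966703)) sat [0.11 0.14 0.19 0.29 0.3 ] rect [ 526.4 -273.2] [32.7 33.1] 83.1 circ [ 526.5 -273.5] 16.9 hullarea 874.0990646756254
281 239
gray rows through centre [134 132 130 132 133 134 135 131  87  49  49  70  88 103 122  91  96 120
 119 119 125 127 124 125 120  73  56  81  81  80  82  87  89  95 110 118
 112 121 112  88  86  56  48  66 129 136 135 133 135 136]
[121  39  20  21  21  21  20  19  26  63  75  80  88 100 126 123 125 130
 132 129 109 104 101 105  99  73 110 124 126 127 126 125 123 121 105  90
 117  98  89  89  93  51  18  16  21  21  24  35  35  36]
```

Centre (526.5,-273.4). I get the orientation from the hands, which point along the watch's axes, by fourfold averaging, checked on the two watches already known.

```bash
cat >> h.py <<'E'
def hands(c,im,P,z,r0,r1):
    g=cv2.cvtColor(im,cv2.COLOR_RGB2GRAY).astype(float); n=int(r1*4)
    E=np.array(c["extrinsics"]);K=np.array(c["mtx"]); G=np.mgrid[-n:n+1,-n:n+1].reshape(2,-1)/4.
    q=E[:3,:3]@np.vstack([P[0]+G[0],P[1]+G[1],0*G[0]+z])+E[:3,3:]; p=K@np.vstack([q[0]/-q[2],-q[1]/-q[2],0*q[0]+1])
    val=cv2.remap(g.astype(np.float32),p[0].astype(np.float32)[None],p[1].astype(np.float32)[None],1)[0]
    rr=np.hypot(*G); k=(rr>r0)&(rr<r1); w=np.clip(np.median(val[k])-12-val,0,None)*k*rr**2
    print("angle mod 90:",np.degrees(np.angle((w*np.exp(4j*np.arctan2(G[1],G[0]))).sum()))/4, k.sum(),(w>0).sum())
E
python3 - <<'E'
from h import *
L=lambda t:pickle.load(open(f"/tmp/{t}.pkl","rb"))[:2]
for t,P,rr in [("c1",(539.1,-142.6),(1.5,8)),("s1",(534.6,-209.9),(2,9)),("l1",(526.45,-273.4),(2,11)),("l1",(526.45,-273.4),(2,9))]: hands(*L(t),P,40,*rr)
pick((526.45,-273.4,40),83.5)
E
```

```text
angle mod 90: -1.0061763435320172 3092 643
angle mod 90: -12.804155194592798 3852 516
angle mod 90: -10.392458390752147 5876 637
angle mod 90: -10.44450128102058 3852 553
cam centre [ 526.4 -273.4   40. ] tcp [ 524.3 -273.2] [-1.8 -0.6 85.5  0.  -0.  -0.4]
```

Known angles are reproduced to 0.5–2.7°, so about -10° (tool yaw 80) is good enough, as the flat lug ends align themselves. Descend part-way, check the settled pose, then close.

```bash
python3 -m handwheel '0 0 20 0 0 3 66;0 0 35 0 0 3 66;0 0 35 0 0 3 66;0 0 35 0 0 3 66' 40
python3 - <<'E'
from h import *
pick((526.45,-273.4,40),80); print(get_state()["eef_pos"])
E
```

```text
time: 20.48
eef_pos: [524.9, -273.3, 45.7]
eef_rot: [180.0, 0.0, 79.9]
force: [-0.5, 0.2, -0.0]
width: 66.1
gripper_force: 0.0
cam centre [ 526.4 -273.4   40. ] tcp [ 524.3 -273. ] [ 0.2 -0.7 50.7  0.   0.  -0.1]
[ 524.90862973 -273.31383843   45.65591791]
```

```bash
python3 -m handwheel '0 -0.7 20 0 0 0 62;0 -0.7 38 0 0 0 60;0 -0.7 48 0 0 0 60;0 -0.7 50.5 0 0 0 60;0 -0.7 50.5 0 0 0 54;0 -0.7 50.5 0 0 0 50;0 -0.7 50.5 0 0 0 46;0 -0.7 50.5 0 0 0 40;0 -0.7 50.5 0 0 0 40' 40
python3 - <<'E'
from h import *
s=get_state(); print(s["eef_pos"],s["eef_rot"])
T=s["eef_pos"]; print("to",[494.9-2.2,252.6,115])
print(rows([492.7,252.6,115],91.1))
E
```

```text
time: 21.6
eef_pos: [524.5, -273.6, -4.4]
eef_rot: [179.9, 0.0, 79.9]
force: [0.0, 0.5, 5.1]
width: 46.9
gripper_force: 41.6
[ 524.50737914 -273.59974967   -4.41693311] [1.79918780e+02 3.83928959e-02 7.98905186e+01]
to [492.7, 252.6, 115]
[ 5.124e+02 -1.235e+02 -1.199e+02  1.000e-01  0.000e+00 -1.120e+01]
```

Gripped at 46.9 mm. Carry to pad 3.

```bash
python3 -m handwheel '0 0 -10 0 0 0 40;0 0 -40 0 0 0 40;0 0 -85 0 0 0 40;50 -12 -115 0 0 -1 40;105 -25 -120 0 0 -3 40;160 -38 -120 0 0 -4 40;215 -52 -120 0 0 -5 40;270 -65 -120 0 0 -7 40;325 -78 -120 0 0 -8 40;380 -92 -120 0 0 -9 40' 40
python3 -m handwheel '55 -13 0 0 0 -1 40;105 -24 0 0 0 -2 40;130 -31 10 0 0 -2.2 40;130 -31 45 0 0 -2.2 40;130 -31 75 0 0 -2.2 40;130 -31 75 0 0 -2.2 40;130 -31 75 0 0 -2.2 40;130 -31 75 0 0 -2.2 40' 40
python3 - <<'E'
from h import *
s=get_state(); print(s["eef_pos"],s["eef_rot"],rows([492.6,252.1,-6.4],91.1))
E
```

```text
time: 22.85
eef_pos: [499.4, 118.4, 114.9]
eef_rot: [180.0, 0.0, 88.9]
force: [0.9, -0.2, 0.2]
width: 46.9
gripper_force: 41.3
time: 23.85
eef_pos: [472.6, 247.9, 41.2]
eef_rot: [179.9, -0.0, 91.1]
force: [-0.3, 0.6, -0.3]
width: 47.0
gripper_force: 41.5
[472.56793964 247.92534868  41.18276901] [ 1.79859775e+02 -3.11262939e-02  9.10715684e+01] [ 3.8 20.  47.6  0.1 -0.  -0. ]
```

```bash
python3 -m handwheel '3.8 20 0 0 0 0 40;3.8 20 20 0 0 0 40;3.8 20 36 0 0 0 40;3.8 20 41 0 0 0 40;3.8 20 41 0 0 0 40;3.8 20 41 0 0 0 40' 40
python3 - <<'E'
from h import *
s=get_state(); print(s["eef_pos"],s["force"],rows([492.6,252.1,-6.4],91.1))
E
```

```text
time: 24.6
eef_pos: [491.5, 252.0, -0.9]
eef_rot: [180.0, -0.0, 91.1]
force: [-0.3, 0.1, 0.3]
width: 47.3
gripper_force: 41.5
[491.53738659 251.99010828  -0.94002878] [-0.28739325  0.07091505  0.28768174] [ 0.1  1.1  5.5  0.  -0.   0. ]
```

```bash
python3 -m handwheel '0 1 3 0 0 0 40;0 1 5 0 0 0 40;0 1 5.6 0 0 0 40;0 1 5.6 0 0 0 40;0 1 5.6 0 0 0 40' 40
```

```text
time: 25.22
eef_pos: [492.7, 251.7, -6.4]
eef_rot: [180.0, 0.0, 91.1]
force: [-1.4, -1.8, 5.6]
width: 46.7
gripper_force: 42.0
```

```bash
python3 -m handwheel '0 0 0 0 0 0 49;0 0 0 0 0 0 53;0 0 0 0 0 0 60;0 0 0 0 0 0 66;0 0 0 0 0 0 66;0 0 -15 0 0 0 66;0 0 -50 0 0 0 66;0 0 -100 0 0 0 66;0 0 -100 0 0 0 66;0 0 -100 0 0 0 66' 40
python3 - <<'E'
from h import *
c,im,d=grab("wrist"); s=get_state(); print(s["eef_pos"]); pads(c,im)
dial(c,im,(494.7,252.5),38,25); dial(c,im,(494.7,188.4),38,25)
print(rows([515,-338,80],90))
E
```

```text
time: 26.48
eef_pos: [492.5, 251.5, 93.5]
eef_rot: [180.0, 0.0, 91.1]
force: [-0.4, -0.9, -0.4]
width: 66.0
gripper_force: 0.0
[491.97890518 251.25857925  92.70259087]
[282.5 133.2] [262 102  42  64] [493.4 316.2] edges x,y [np.float64(479.0), np.float64(507.8)] [np.float64(337.0), np.float64(294.4)]
[282.5 276.5] [265 272  36  10] [495.5 209.2] edges x,y [np.float64(481.6), np.float64(509.4)] [np.float64(213.4), np.float64(205.0)]
[282.9 348.7] [266 341  34  19] [496.7 142.6] edges x,y [np.float64(482.7), np.float64(510.8)] [np.float64(151.8), np.float64(133.3)]
px (np.float64(282.62513073786647), np.float64(227.5891427905624)) sat [-0.07  0.14  0.29  0.3   1.22] rect [494.  251.9] [33.1 32.4] 1.1 circ [494.2 252. ] 16.9 hullarea 871.1147494416218
px (np.float64(280.98491013460017), np.float64(308.7909744256215)) sat [0.05 0.14 0.29 0.7  1.22] rect [494.7 188.4] [27.5 28.1] 1.1 circ [494.9 188.4] 19.0 hullarea 759.7247850156855
[-589.6   11.9   13.2   -0.     0.     1.1]
```

The large round watch is within 1 mm of pad 3's centre. Pad 4 is at (493.4,316.0). On to the rectangular watch.

```bash
python3 -m handwheel '-50 1 0 0 0 0 66;-110 2 0 0 0 0 66;-170 3 0 0 0 0 66;-230 5 0 0 0 0 66;-290 6 0 0 0 0 66;-350 7 0 0 0 0 66;-410 8 0 0 0 1 66;-470 9 0 0 0 1 66;-530 11 0 0 0 1 66;-575 12 5 0 0 1 66' 40
python3 -m handwheel '-15 0 8 0 0 0 66;-15 0 8 0 0 0 66;-15 0 8 0 0 0 66;-15 0 8 0 0 0 66;-15 0 8 0 0 0 66' 40
python3 - <<'E'
from h import *
c,im,d=grab("wrist"); s=get_state(); print(s["eef_pos"],s["eef_rot"]); pickle.dump((c,im,d),open("/tmp/r1.pkl","wb"))
dial(c,im,(517.2,-338.1),40,25); hands(c,im,(517.2,-338.1),40,1.5,6)
E
```

```text
time: 27.78
eef_pos: [514.1, -325.8, 86.7]
eef_rot: [-179.9, -0.0, 90.0]
force: [0.1, 0.4, -0.0]
width: 66.1
gripper_force: 0.0
time: 28.4
eef_pos: [515.9, -336.9, 80.6]
eef_rot: [180.0, 0.0, 90.2]
force: [-1.1, 0.4, -0.0]
width: 65.4
gripper_force: 0.0
[ 515.75592973 -337.2225839    80.59713544] [1.79976299e+02 3.24777019e-02 9.01648877e+01]
px (np.float64(281.38875542552637), np.float64(237.4139289420049)) sat [0.11 0.13 0.19 0.24 0.3 ] rect [ 517.1 -336.2] [31.6 17.3] 0.2 circ [ 517.1 -336.5] 17.5 hullarea 540.7739104237407
angle mod 90: 8.97491304759721 1676 436
```

The rectangular dial is 31.6×17.3 mm, angle 0.2°, centre (517.1,-336.3).

```bash
python3 -m handwheel '0.7 -0.9 25 0 0 0 62;0.7 -0.9 55 0 0 0 60;0.7 -0.9 75 0 0 0 60;0.7 -0.9 84 0 0 0 60;0.7 -0.9 85.5 0 0 0 60;0.7 -0.9 85.5 0 0 0 54;0.7 -0.9 85.5 0 0 0 50;0.7 -0.9 85.5 0 0 0 46;0.7 -0.9 85.5 0 0 0 39;0.7 -0.9 85.5 0 0 0 39' 40
python3 - <<'E'
from h import *
s=get_state(); print(s["eef_pos"],s["eef_rot"],rows([491.2,316,115],91.1))
E
```

```text
time: 29.7
eef_pos: [515.1, -337.6, -4.5]
eef_rot: [179.9, 0.1, 90.1]
force: [-0.7, 0.3, 5.8]
width: 44.9
gripper_force: 41.4
[ 515.14188568 -337.6177274    -4.46008827] [1.79929955e+02 5.94376189e-02 9.00903391e+01] [ 6.535e+02 -2.280e+01 -1.202e+02  1.000e-01  1.000e-01 -1.000e+00]
```

```bash
python3 -m handwheel '0 0 -10 0 0 0 39;0 0 -40 0 0 0 39;0 0 -85 0 0 0 39;50 -2 -115 0 0 0 39;105 -4 -120 0 0 0 39;165 -6 -120 0 0 0 39;225 -8 -120 0 0 0 39;285 -10 -120 0 0 -1 39;345 -12 -120 0 0 -1 39;405 -14 -120 0 0 -1 39' 40
python3 -m handwheel '60 -2 0 0 0 0 39;120 -4 0 0 0 0 39;180 -6 0 0 0 0 39;225 -8 0 0 0 0 39;245 -8 25 0 0 0 39;245 -8 60 0 0 0 39;245 -8 75 0 0 0 39;245 -8 75 0 0 0 39;245 -8 75 0 0 0 39' 40
python3 - <<'E'
from h import *
s=get_state(); print(s["eef_pos"],s["eef_rot"],rows([491.2,314.7,-6.5],91.1))
E
```

```text
time: 30.95
eef_pos: [499.3, 69.3, 114.8]
eef_rot: [180.0, 0.1, 91.1]
force: [1.7, -0.4, 0.8]
width: 45.0
gripper_force: 41.0
time: 32.08
eef_pos: [488.1, 312.7, 40.8]
eef_rot: [179.9, -0.0, 91.0]
force: [0.7, -0.3, -0.1]
width: 45.1
gripper_force: 41.0
[488.09494728 312.68125655  40.80079168] [ 1.79904244e+02 -3.79150429e-02  9.10456423e+01] [ 1.9  3.1 47.3  0.1 -0.  -0.1]
```

```bash
python3 -m handwheel '1.9 3.1 10 0 0 0 39;1.9 3.1 25 0 0 0 39;1.9 3.1 36 0 0 0 39;1.9 3.1 41 0 0 0 39;1.9 3.1 41 0 0 0 39;1.9 3.1 41 0 0 0 39' 40
python3 - <<'E'
from h import *
s=get_state(); print(s["eef_pos"],s["force"],rows([491.2,314.7,-6.5],91.1))
E
```

```text
time: 32.83
eef_pos: [490.4, 314.8, -1.1]
eef_rot: [180.0, -0.0, 91.1]
force: [-1.0, -0.3, -0.3]
width: 44.9
gripper_force: 41.0
[490.40560056 314.80392812  -1.12602128] [-1.02539758 -0.32931999 -0.34166349] [-0.1  0.8  5.4  0.  -0.  -0. ]
```

```bash
python3 -m handwheel '0 0.8 3 0 0 0 39;0 0.8 5 0 0 0 39;0 0.8 5.6 0 0 0 39;0 0.8 5.6 0 0 0 39;0 0.8 5.6 0 0 0 39' 40
```

```text
time: 33.45
eef_pos: [491.2, 314.4, -6.5]
eef_rot: [180.0, 0.0, 91.1]
force: [-1.2, -2.2, 5.1]
width: 44.9
gripper_force: 41.5
```

Contact made. Release, rise and back off towards the knob end for a look at all four.

```bash
python3 -m handwheel '0 0 0 0 0 0 47;0 0 0 0 0 0 51;0 0 0 0 0 0 58;0 0 0 0 0 0 64;0 0 0 0 0 0 64;0 0 -15 0 0 0 64;0 0 -50 0 0 0 64;0 0 -100 0 0 0 64;0 0 -160 0 0 0 64;0 0 -180 0 0 0 64' 40
python3 -m handwheel '-60 0 -20 0 0 0 64;-120 0 -40 0 0 0 64;-180 0 -40 0 0 0 64;-220 0 -40 0 0 0 64;-220 0 -40 0 0 0 64;-220 0 -40 0 0 0 64' 40
python3 - <<'E'
from h import *
c,im,d=grab("wrist"); s=get_state(); print(s["eef_pos"],s["force"]); save(im,"fin")
for P in [(495.8,124.5),(494.7,188.4),(494.1,252),(493.4,316)]: dial(c,im,P,38,25)
E
```

```text
time: 34.7
eef_pos: [492.4, 316.5, 178.1]
eef_rot: [179.6, -0.2, 91.1]
force: [0.0, 0.0, -0.2]
width: 64.0
gripper_force: 0.0
time: 35.45
eef_pos: [494.9, 95.5, 213.1]
eef_rot: [-180.0, -0.0, 91.1]
force: [-1.0, 1.2, 0.1]
width: 63.9
gripper_force: 0.0
[494.87398278  96.18328294 213.07193748] [-1.24585375  0.02875783  0.5234981 ]
px (np.float64(281.8174727676889), np.float64(167.19972649107717)) sat [-0.21  0.12  0.28  1.12  1.29] rect [496.  124.4] [22.5 22.6] 57.8 circ [495.9 124.5] 11.6 hullarea 401.1046770301182
px (np.float64(281.966595571882), np.float64(101.57795956918615)) sat [-0.05  0.14  0.28  0.3   1.27] rect [494.8 188.5] [27.7 26.9] 1.1 circ [495.2 188.3] 18.9 hullarea 735.353191407863
px (np.float64(282.6655705313788), np.float64(28.949811964268946)) sat [0.11 0.16 0.28 0.29 1.27] rect [496.1 256.7] [40.6 40.1] 29.5 circ [494.1 258. ] 22.6 hullarea 1255.4178244832437Traceback (most recent call last):
  File "<stdin>", line 3, in <module>
  File "h.py", line 40, in dial
    t=np.percentile(sat[D],[5,25,50,75,95]).round(2)
      ~~~~~~~~~~~~~^^^^^^^^^^^^^^^^^^^^^^^^
    return _quantile_unchecked(
        a, q, axis, out, overwrite_input, method, keepdims, weights)
    return _ureduce(a,
                    func=_quantile_ureduce_func,
    ...<5 lines>...
                    overwrite_input=overwrite_input,
                    method=method)
    r = func(a, **kwargs)
    result = _quantile(arr,
                       quantiles=q,
    ...<2 lines>...
                       out=out,
                       weights=wgt)
    slices_having_nans = np.isnan(arr[-1, ...])
                                  ~~~^^^^^^^^^
IndexError: index -1 is out of bounds for axis 0 with size 0
```

View pics/fin.png

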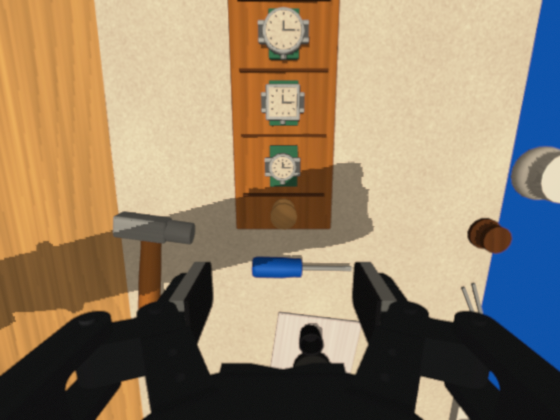

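The view shows the knob (284,215), then small round (283,166), square (283,102) and large round (284,30), all flat on their pads. The fourth is off the top, so I move 100 mm back and measure it.

```bash
python3 -m handwheel '50 0 0 0 0 0 64;100 0 0 0 0 0 64;100 0 0 0 0 0 64;100 0 0 0 0 0 64' 40
python3 - <<'E'
from h import *
c,im,d=grab("wrist"); pads(c,im,amin=60)
for P in [(494.1,252),(493.4,316)]:
    dial(c,im,P,38,25)
    E=np.array(c["extrinsics"]);K=np.array(c["mtx"]);q=E[:3,:3]@np.array([*P,38])+E[:3,3];u,v=(K@np.array([q[0]/-q[2],-q[1]/-q[2],1]))[:2].astype(int)
    print([xyz(c,d,u+a,v+b)[2].round(1) for a,b in [(0,0),(-6,0),(6,0),(0,5),(0,-5)]])
E
```

```text
time: 36.0
eef_pos: [492.8, 195.5, 212.8]
eef_rot: [-180.0, 0.0, 91.2]
force: [0.0, -0.2, 0.1]
width: 63.7
gripper_force: 0.0
[284.   54.5] [270  51  29   8] [493.4 333. ] edges x,y [np.float64(479.2), np.float64(507.6)] [np.float64(336.6), np.float64(329.4)]
[284.3  92.1] [271  87  27  11] [494.2 298.4] edges x,y [np.float64(480.6), np.float64(507.8)] [np.float64(303.6), np.float64(293.2)]
[284. 182.] [272 180  25   5] [496.3 207.2] edges x,y [np.float64(482.8), np.float64(509.8)] [np.float64(209.9), np.float64(204.4)]
[284.  239.5] [272 235  24  12] [497.3 140.3] edges x,y [np.float64(483.7), np.float64(510.8)] [np.float64(147.5), np.float64(133.1)]
px (np.float64(282.91541975591906), np.float64(139.70917149446922)) sat [0.01 0.16 0.28 0.29 1.27] rect [493.6 251. ] [44.7 34.6] 5.0 circ [494.3 245.6] 22.9 hullarea 1173.3772009327076
[np.float64(37.8), np.float64(37.7), np.float64(37.5), np.float64(37.8), np.float64(38.7)]
px (np.float64(283.68202813556053), np.float64(70.86777221932866)) sat [-0.22  0.11  0.23  0.29  1.26] rect [493.3 315.2] [31.8 17.8] 1.2 circ [493.5 315. ] 17.5 hullarea 554.3330669142306
[np.float64(40.3), np.float64(376.7), np.float64(37.6), np.float64(37.9), np.float64(36.7)]
```

The fourth is flat (dial z≈38) and centred: (493.3,315.2) against a pad centre of about (493.4,315.3). Handing in.

```bash
python3 -c "from rig import manip; print(manip.hand_in())"
```

```text
the job is handed in; nothing more can be done
None
```

The job is handed in at about 36 s: the watches lie dial up on the pads, from the knob outward small round, square, large round, rectangular, each measured within about 1 mm of its pad's centre; the first try at the small round closed on air above it without moving it.

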